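# Close the hold-down flap of a sample-tube rack under its lip

### The job

Close the sample-tube rack on the bench: with your fingertips fold its blue hinged flap over until it lies flat on the tubes, then push its yellow step to slide the flap along, fully home, so that its free edge is tucked under the steel lip. Only push and press on the outer (yellow-step) side of the flap: grip nothing, keep off the black rubber lining inside it, and do not lift, tip or shove the rack. Leave the capped tube, the brown bottle and the yellow note pad as they stand.

Things in the scene. Friction and masses are not known exactly. Their poses are not given: they have to be found in the camera images.
- rack: Loose white sample-tube rack, about 1.8 kg, 160 x 124 mm on the bench, with rows of orange caps whose tops are 50 mm up. Origin: centre of its underside. Its +x axis points from the hinge side to the steel lip, y along the hinge, z up. The lip is a 4 mm thick steel strip across the whole width, reaching from x = 60 to 80 mm; its underside is 61.5 mm and its top 65.5 mm above the bench, on a riser at x = 74 to 80 mm.
- flap (a joint): Angle of the blue flap about its hinge, rad: 0 = folded over and lying flat on the tubes, 1.57 = upright, up to 2.2 = leaning back away from the lip. The hinge is slightly stiff, so the flap stays where it is left; about 0.5 N at its free edge turns it. The flap is 104 mm wide (along y), 4 mm thick, its free edge 120 mm from the hinge axis. Flat, its upper face is 58 mm above the bench. The outer side carries the yellow step; the inner side carries the rubber lining.
- slide (a joint): How far the flap and its hinge have slid along the rack's +x towards the lip, m: 0 = back, 0.016 = fully home, at its stop. Stiff: takes about 4 N and stays where it is left. With the flap flat and the slide back, the flap's free edge is 6 mm short of the lip; fully home it is 10 mm beneath it, with 3.5 mm of clearance over the flap. If slid more than about 5 mm before the flap is flat, the edge lands on top of the lip and the flap must be pushed back first.
- hinge_mid (a point): Middle of the hinge axis (56 mm above the bench, 66 mm behind the rack's origin with the slide back); moves with the slide. Axes as the rack's.
- flap_edge (a point): Middle of the flap's free edge, half-way through its thickness. Its x axis points from the hinge along the flap to the free edge; its z axis points out of the outer side (up when flat).
- step_top (a point): Middle of the top of the yellow step's pushing face. The step is a ridge 96 mm wide on the flap's outer side, 12 mm high; its steep pushing face looks to the hinge and is 55 mm from the hinge axis; from its top a ramp slopes down towards the free edge, ending about 80 mm from the hinge. Axes as flap_edge's.
- lining: Black rubber lining on the flap's inner side, 84 x 90 mm, 2 mm thick, from 14 to 98 mm from the hinge. Not to be touched.
- tube_mid (a point): Bystander: capped clear tube standing upright, orange cap 35 mm wide, 103 mm tall. Point: on its axis, 50 mm up.
- bottle_mid (a point): Bystander: brown bottle standing upright, 60 mm wide, 125 mm tall. Point: on its axis, 60 mm up.
- notes_mid (a point): Bystander: yellow note pad lying flat, 76 x 76 x 14 mm. Point: its centre.

How it is judged:
By the outcome, as a careful person would: the job done as asked, in the order asked, and still so for the second after the job is handed in, with the robot touching nothing.
It also fails if it takes over 45 s, if anything falls off the work surface, if the arm or the gripper's body presses on something with over 40 N, if the wrist force passes 120 N, or if a joint passes its speed limit or range.

### The arm

A 6-joint arm with a two-finger parallel gripper is mounted at the origin on the work surface. World frame = base frame: x ahead of the robot, y to its left, z up, the work surface at z = 0. Lengths are in mm, angles in rad, forces in N, time in s.
With the tool pointing down it reaches from about 250 to 775 mm from the base axis. Payload 4 kg.
Tool frame: the origin (TCP) lies between the finger pads; the fingertips stand 22 mm ahead of it and the grasp point (between the pads) lies 3 mm ahead of it (manip.tip_reach is the distance from the TCP to the fingertips, in mm); z points along the fingers, y is the line along which they close (so a half turn about z gives the same grasp; the last joint's range is limited). The gripper opens to 94 mm and grips with 3 to 60 N. Pads are 16 mm wide; open, the fingers measure 119 mm over their backs; the gripper's body (75 mm by 177 mm) begins 78 mm behind the grasp point.
Start: joints at [1.058, 0.087, 1.371, -0, 1.684, -0.103], TCP at [219.146, 504.476, 197.606] pointing down, gripper open.
Joint ranges: [-3.1, 3.1], [-0.76, 2.03], [0.27, 2.55], [-1.08, 4.22], [0.17, 2.65], [-2.57, 2.57]. Speed limits (rad/s): [2.79, 2.79, 3.14, 3.14, 3.14, 3.14].

### API

Orientations are given as a unit quaternion [x, y, z, w].
In Python, from bench import manip gives the robot as it stands. The module is installed in compiled form; this text tells all that it offers. Calls block until the motion is done:
- manip.move_ptp(position, orientation): joint-space move of the TCP to a pose.
- manip.move_linear(position, v=150, attitude=None, until_force=None): straight line of the TCP; attitude=None keeps the orientation; v is the mean speed in mm/s. With until_force (N) it stops when the force on the tool has changed by that much, and returns True; else False.
- manip.goto_joints(angles): joint-space move.
- manip.open() and manip.clamp(force=None): open the fingers fully, or close them until they stop; force is the grip in N (None keeps the last).
- manip.dwell(seconds).
- manip.solve_ik(position, orientation): joint angles nearest the present ones, or None.
- manip.read_state(): the state.
- manip.read_camera(name): name is "scene" or "top" or "wrist"; returns a dict with "img" (480x640x3 uint8, red, green, blue), "fx", "fy", "cx", "cy" (pixels), "k1" (the pictures are not rectified: a ray, as slopes to the right and down, at radius r is drawn at 1 + k1 r^2 times it, then the intrinsics apply), "position" and "attitude" of the camera in the world. Camera axes: x right, y down, z forward; pixel columns grow to the right and rows downward; lengths in mm; the calibration is good to about 2 mm. A picture is of the moment at which its call begins. There is no depth.
A pose or a line that the arm cannot do raises manip.Unreachable and nothing moves.
- manip.finish_job(): hands the job in; it is judged then, once.
The state is a dict: "clock": time; "joint_pos": joint angles; "qd": joint speeds; "joint_efforts": joint torques, N m; "eef_pos": TCP position; "eef_rot": TCP orientation; "force": force on the tool from outside, world axes, zero at the start; "moment": the same for the moment, N m; "grip_width": finger opening in mm; "grasp_force": force on a finger pad.
Only numpy, scipy, OpenCV 4.12 (cv2) and the standard library are available. Lean on these libraries where they do the work, as an engineer would, in place of code of your own. Each camera call takes 0.05 s, during which the arm holds its last target. There are 200 camera calls.

## Working session

There is one attempt and no reset: what is moved stays moved. The work goes in short steps, each a Python script; the robot and the scene stay as the last script left them, time stands still between calls to the robot, and variables do not carry over. Pictures are saved under pics/ and viewed, at most 10 in all, crops included, and the job is handed in when it is done.

```bash
mkdir -p pics
cat > h.py <<'E'
import numpy as np, cv2
from scipy.spatial.transform import Rotation as R
from bench import manip
def shot(cam,name=None):
    c=manip.read_camera(cam)
    if name: cv2.imwrite(f'pics/{name}.png',c['img'][:,:,::-1])
    return c
def ray(c,u,v):
    K=np.array([[c['fx'],0,c['cx']],[0,c['fy'],c['cy']],[0,0,1.]])
    p=cv2.undistortPoints(np.array([[[u,v]]],float),K,np.array([c['k1'],0,0,0.]))[0,0]
    d=R.from_quat(c['attitude']).apply([p[0],p[1],1]) if np.size(c['attitude'])==4 else np.array(c['attitude'])@[p[0],p[1],1]
    return np.array(c['position']),d/np.linalg.norm(d)
def plane(c,u,v,z):
    o,d=ray(c,u,v); return o+d*(z-o[2])/d[2]
def tri(c1,p1,c2,p2):
    o1,d1=ray(c1,*p1);o2,d2=ray(c2,*p2)
    A=np.c_[d1,-d2]; s=np.linalg.lstsq(A,o2-o1,rcond=None)[0]
    a,b=o1+s[0]*d1,o2+s[1]*d2
    return (a+b)/2,np.linalg.norm(a-b)
E
python3 - <<'E'
from h import *
for n in ['scene','top']:
    c=shot(n,n); print(n,c['position'],c['attitude'],c['fx'],c['k1'])
s=manip.read_state();print(s['clock'],s['eef_pos'],s['eef_rot'])
E
```

```text
scene [1055.25069056  -43.6883845   634.56010605] [ 0.73820508  0.58793075 -0.19986163 -0.26352613] 470.58109038575753 -0.0931703044602676
top [487.44093125  57.67827802 977.17229777] [ 0.71113667 -0.69895515  0.05077892 -0.05628347] 451.6740047869272 -0.026728004741678052
0.1 [218.91647061 504.00920086 196.53657969] [ 2.03502543e-01  9.79073928e-01 -9.29678799e-04 -3.05486092e-04]
```

View pics/scene.png

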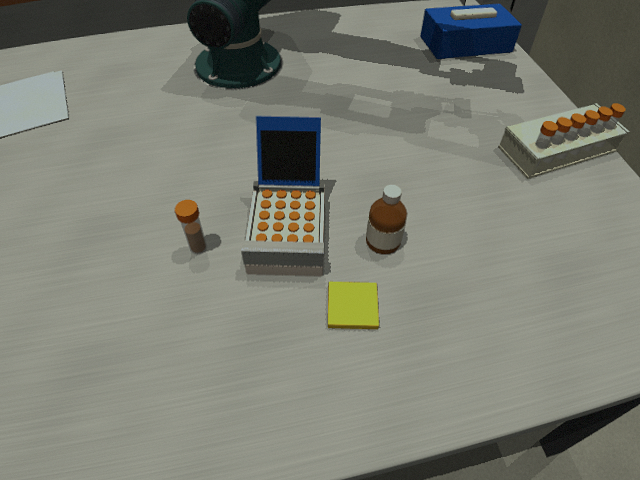

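View pics/top.png

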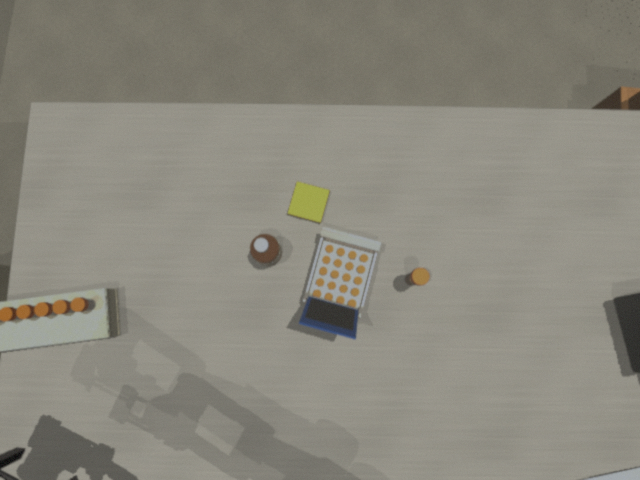

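The scene picture shows the flap up and leaning back towards the robot (scene 258–320, 117–187), with the lip on the far side (244–325, 245–270). The bottle is to the rack's left at top (265,250), the tube to its right at (420,276), and the note pad beyond the lip at (309,202).

Run:
```python
from h import *
t=cv2.imread('pics/top.png');s=cv2.imread('pics/scene.png')
a=cv2.resize(t[220:345,290:390],None,fx=4,fy=4,interpolation=cv2.INTER_CUBIC)
b=cv2.resize(s[110:280,235:335],(353,600),interpolation=cv2.INTER_CUBIC)
im=np.zeros((600,760,3),np.uint8);im[:500,:400]=a;im[:,405:758]=b
cv2.imwrite('pics/crop1.png',im)
def blue(i,roi):
    x0,y0,x1,y1=roi;h=cv2.cvtColor(i[y0:y1,x0:x1],cv2.COLOR_BGR2HSV)
    m=cv2.inRange(h,(105,120,50),(130,255,255))
    c=max(cv2.findContours(m,cv2.RETR_EXTERNAL,2)[0],key=cv2.contourArea)
    return cv2.approxPolyDP(cv2.convexHull(c),3,True)[:,0]+[x0,y0]
print(blue(t,(290,280,390,350)).tolist(),blue(s,(235,100,335,200)).tolist())
c=shot('top')
h=cv2.cvtColor(t,cv2.COLOR_BGR2HSV)[240:310,300:385];m=cv2.inRange(h,(5,150,100),(18,255,255))
n,_,st,ce=cv2.connectedComponentsWithStats(m)
print([(plane(c,x+300,y+240,50)[:2].round().tolist(),int(q[4])) for (x,y),q in zip(ce[1:],st[1:]) if q[4]>15])
for n,p,z in [('bottle',(262,244),125),('tube',(421,275),103),('note',(309,202),14)]: print(n,plane(c,*p,z).round())
```

```text
[[336, 332], [301, 322]] [[257, 116], [320, 118], [318, 185], [258, 183]]
[]
bottle [605. 175. 125.]
tube [ 552. -132.  103.]
note [714.  91.  14.]
```

View pics/crop1.png

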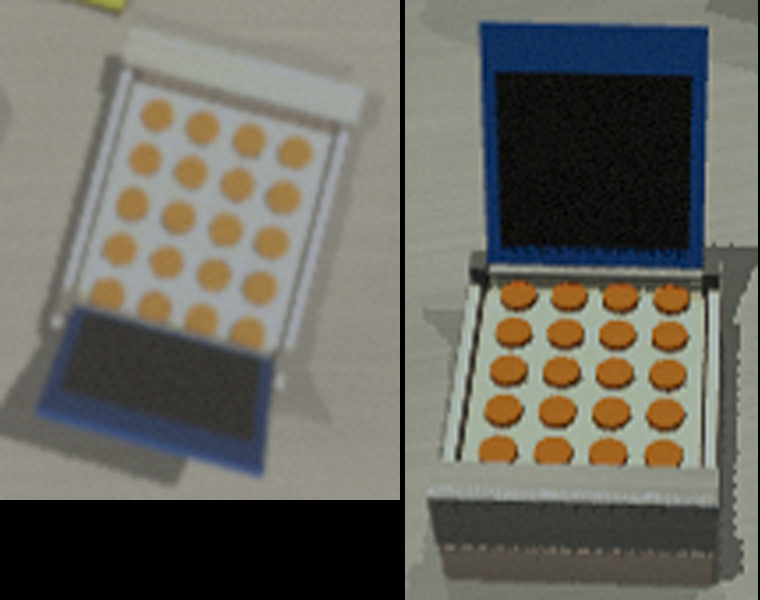

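The crop shows the lip's corners in the top view at about (323,227.5), (381.5,242), (379,251) and (321,236). The flap's free edge runs (299.5,323)–(356,338.5) in the top view and (256.5,116)–(321,118) in the scene view.

```bash
cat > rack.py <<'E'
from h import *
E
python3 - <<'E'
from h import *
t=shot('top');s=shot('scene')
P=[plane(t,*p,65.5)[:2] for p in [(323.1,227.3),(381.2,241.8),(379,251),(320.9,236)]]
print(np.round(P,1).tolist())
P=np.array(P); yd=(P[0]-P[1])+(P[3]-P[2]); yd/=np.linalg.norm(yd)
xd=np.array([yd[1],-yd[0]]); ctr=P.mean(0)-70*xd
print('width',np.linalg.norm(P[0]-P[1]),'depth',np.linalg.norm(P[0]-P[3]),'yaw',np.arctan2(xd[1],xd[0]),'origin',ctr)
hin=ctr-66*xd
for a,b in [((299.4,322.9),(320.6,118)),((355.6,338.3),(256.7,116.4))]:
    X,e=tri(t,a,s,b); r=X[:2]-hin
    print(X.round(1),'err',round(e,1),'rel hinge',(r@xd).round(1),(r@yd).round(1),'ang',np.arctan2(X[2]-56,r@xd))
# caps
hs=cv2.cvtColor(t['img'],cv2.COLOR_RGB2HSV)[240:310,300:385];m=cv2.inRange(hs,(8,110,80),(22,255,255))
n,_,st,ce=cv2.connectedComponentsWithStats(m)
C=np.array([plane(t,x+300,y+240,50)[:2] for (x,y),q in zip(ce[1:],st[1:]) if q[4]>12])
if len(C): print(len(C),np.round(np.c_[(C-ctr)@xd,(C-ctr)@yd]).tolist())
E
```

```text
[[649.4, 59.2], [621.3, -59.8], [602.4, -55.2], [631.2, 63.4]]
width 122.1837243012982 depth 18.6022909185581 yaw -0.23515563433298883 origin [557.98893253  18.19546146]
[459.3  99.3 163.3] err 2.3 rel hinge -48.8 55.9 ang 1.9979000218149414
[ 4.343e+02 -3.000e-01  1.643e+02] err 2.5 rel hinge -49.9 -46.8 ang 2.0028566785923845
20 [[42.0, 39.0], [42.0, 15.0], [41.0, -10.0], [41.0, -34.0], [19.0, 40.0], [18.0, 15.0], [17.0, -10.0], [17.0, -34.0], [-6.0, 40.0], [-6.0, 16.0], [-6.0, -9.0], [-7.0, -34.0], [-30.0, 40.0], [-30.0, 16.0], [-30.0, -9.0], [-31.0, -34.0], [-53.0, 41.0], [-54.0, 16.0], [-54.0, -9.0], [-54.0, -33.0]]
```

```bash
cat > rack.py <<'E'
from h import *
yaw=-0.235; xd=np.array([np.cos(yaw),np.sin(yaw),0]); yd=np.array([-xd[1],xd[0],0])
H=np.array([558,18.2,56.])-66*xd+3.5*yd     # hinge_mid, slide back
Q=[np.sin(-yaw/2),np.cos(-yaw/2),0,0]       # tool down, tool x along -rack x
def tcp(x,z): # leading lower fingertip edge at x (from hinge), height z above hinge axis
    return H+(x-8)*xd+np.array([0,0,z+22])
def F(): f=np.array(manip.read_state()['force']); return np.round([f@xd,f@yd,f[2]],1)
E
python3 - <<'E'
from rack import *
print(R.from_quat(Q).as_matrix().round(2).tolist())
manip.clamp(10)
manip.move_ptp(tcp(-90,150),Q); manip.move_linear(tcp(-75,95),v=120); print('F0',F())
manip.move_linear(tcp(-3,95),v=80); print(F())
for th in np.arange(1.45,0.55,-0.15):
    r=95+11*min(1,(1.57-th)/0.9); manip.move_linear(tcp(r*np.cos(th)-2*np.sin(th),r*np.sin(th)+2*np.cos(th)),v=80)
    print(round(th,2),F())
print(manip.read_state()['clock'])
shot('scene','s2')
E
```

```text
[[-0.97, 0.23, 0.0], [0.23, 0.97, 0.0], [0.0, 0.0, -1.0]]
F0 [-0.1  0.4  1.2]
[ 0.5 -0.2  0.4]
1.45 [ 1.   0.3 -0.1]
1.3 [-0.4  0.1 -0.2]
1.15 [ 1.3  0.  -0.4]
1.0 [ 0.  -0.1 -0.7]
0.85 [-1.1 -0.3  1.6]
0.7 [0.3 0.9 0.3]
7.1083
```

View pics/s2.png

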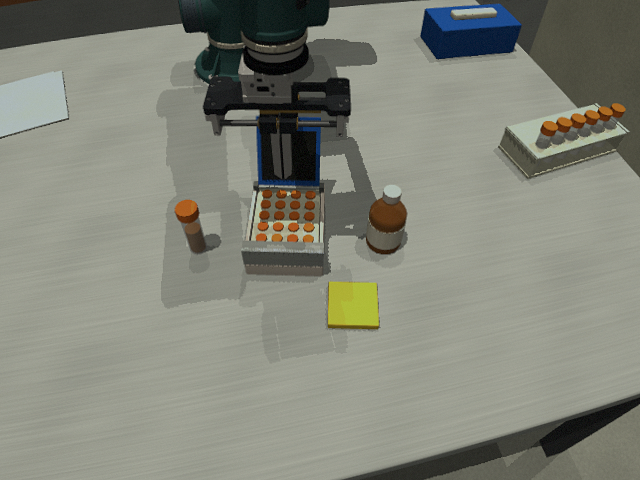

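The flap has not moved (257–320, 117–185), and the fingers appear in front of it, tips near (285,178). I'll check where the tool really is before moving.

Run:
```python
from rack import *
s=manip.read_state(); print(s['eef_pos'].round(1) if hasattr(s['eef_pos'],'round') else s['eef_pos'],tcp(106*np.cos(.7)-2*np.sin(.7),106*np.sin(.7)+2*np.cos(.7)),s['grip_width'],H,R.from_quat(s['eef_rot']).as_matrix().round(2).tolist(),F())
shot('top','t2')
def proj(c,X):
    X=(R.from_quat(c['attitude']).inv()).apply(X-np.array(c['position'])); a=X[:2]/X[2]; a=a*(1+c['k1']*(a@a)); return (a*[c['fx'],c['fy']]+[c['cx'],c['cy']]).round(1)
c=shot('scene'); p=np.array(s['eef_pos']); print('tip px',proj(c,p-[0,0,22]), 'tcp', proj(c,p))
```

```text
[564.1  20.3 147.2] [564.44078689  20.2568416  147.81675922] 0.6736400148881834 [494.62900392  36.97143724  56.        ] [[-0.97, 0.23, -0.0], [0.23, 0.97, 0.0], [0.0, -0.0, -1.0]] [-0.4 -0.6 -0.2]
tip px [284.1 188.1] tcp [283.3 177.6]
```

View pics/t2.png

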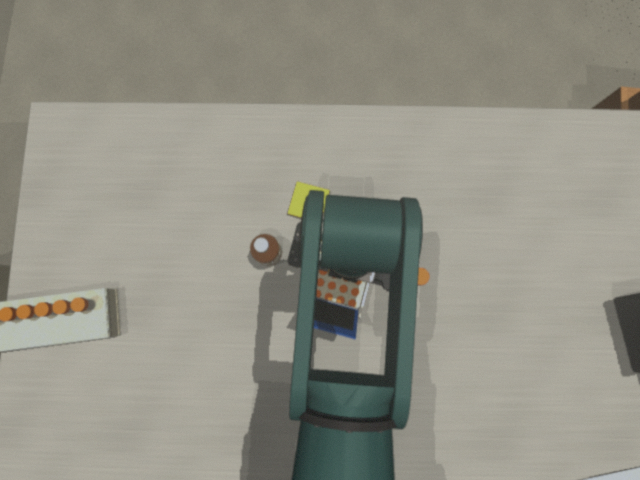

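The tool is where I commanded it, but the visible finger ends (~y 179) match the projected TCP (177.6) and not the expected tip (188). The fingers may have passed over the edge, so I'll check the real tip reach.

Run:
```python
from h import *
print(manip.tip_reach)
s=cv2.imread('pics/s2.png'); cv2.imwrite('pics/crop2.png',cv2.resize(s[95:205,220:360],None,fx=5,fy=5,interpolation=cv2.INTER_NEAREST))
```

```text
22.0
```

View pics/crop2.png

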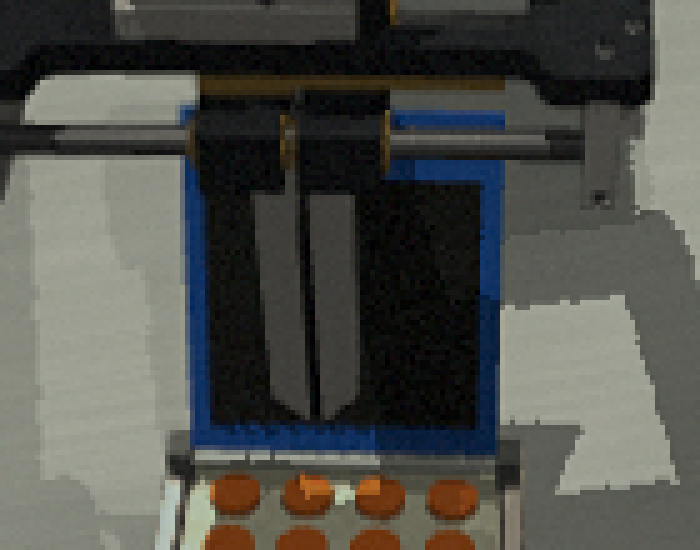

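The tips end at scene (283,178.6), which puts them at z≈145. So the fingertips are only about 2 mm ahead of the reported TCP, not 22, and they passed just over the flap's edge without touching it. I'll retreat over the top, use the measured reach, and check that the flap moves.

```bash
sed -i 's/z+22/z+REACH/; s/^def tcp/REACH=2\ndef tcp/' rack.py
cat >> rack.py <<'E'
def edge_rows():
    i=shot('scene')['img'][95:260,250:330]; m=cv2.inRange(cv2.cvtColor(i,cv2.COLOR_RGB2HSV),(105,120,50),(130,255,255))
    y,x=np.nonzero(m); return y.min()+95,y.max()+95,x.min()+250,x.max()+250,len(y)
E
python3 - <<'E'
from rack import *
manip.move_linear(tcp(75,165),v=200); manip.move_linear(tcp(-90,165),v=250)
print(edge_rows())
manip.move_linear(tcp(-78,91),v=150); print(F(),edge_rows())
manip.move_linear(tcp(-25,91),v=80); print(F(),edge_rows())
manip.move_linear(tcp(-3,91),v=80); print(F(),edge_rows())
shot('scene','s3'); print(manip.read_state()['clock'])
E
```

```text
(np.int64(117), np.int64(185), np.int64(256), np.int64(320), 1546)
[ 0.2  0.3 -0.4] (np.int64(117), np.int64(185), np.int64(256), np.int64(320), 1543)
[0.3 0.1 0.3] (np.int64(123), np.int64(186), np.int64(254), np.int64(319), 1301)
[-0.3 -0.   0.7] (np.int64(131), np.int64(186), np.int64(252), np.int64(319), 934)
10.725
```

View pics/s3.png

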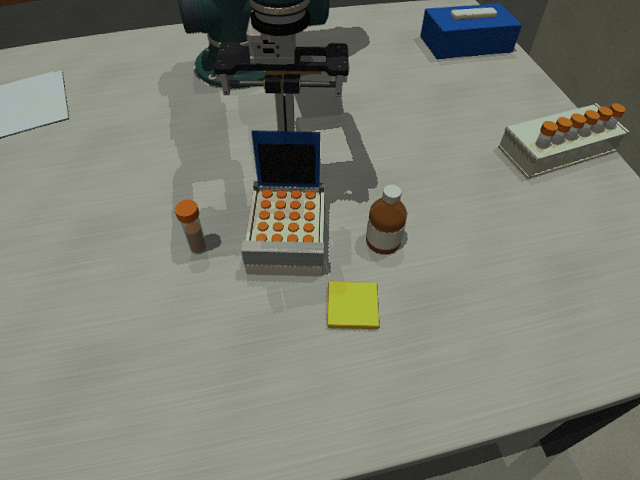

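Now the fingers are behind the flap and it stands about upright (edge at row 131). Continuing the arc.

Run:
```python
from rack import *
for th in np.arange(1.4,0.15,-0.15):
    r=93+12*min(1,(1.57-th)/0.9); manip.move_linear(tcp(r*np.cos(th)-2*np.sin(th),r*np.sin(th)+2*np.cos(th)),v=80)
    print(round(th,2),F())
hit=manip.move_linear(tcp(105,-6),v=25,until_force=5)
s=manip.read_state();print(hit,F(),'tip z by reach 2:',s['eef_pos'][2]-2,s['eef_pos'],s['clock'])
manip.move_linear(np.array(s['eef_pos'])+[0,0,60],v=150)
manip.move_linear(tcp(25,60),v=150)
print(F());shot('scene','s4')
```

```text
1.4 [0.5 0.6 0.1]
1.25 [-1.2  0.3  1. ]
1.1 [-0.5 -0.6  0.5]
0.95 [ 0.3  0.6 -0.5]
0.8 [ 0.2 -0.4  0.3]
0.65 [ 0.6 -0.1  0.2]
0.5 [-0.2 -0.3 -0.2]
0.35 [-0.2  0.1  0.8]
0.2 [0.5 0.6 0.4]
False [-0.4 -0.4 -0.3] tip z by reach 2: 50.24254252096428 [589.12204501  14.40547779  52.24254252] 15.15
[ 1.   0.5 -0.1]
```

View pics/s4.png

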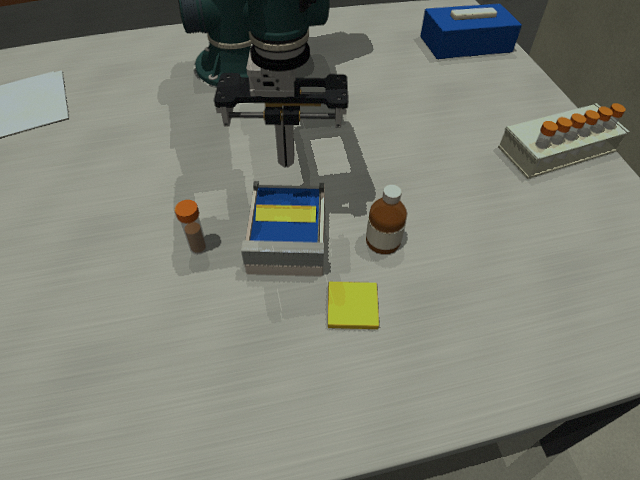

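The flap is down on the tubes with the yellow step showing (256–316, 205–222). No pressing force has been felt yet, so I'll press down on the free part until there's firm contact.

Run:
```python
from rack import *
manip.move_linear(tcp(105,50),v=150); manip.move_linear(tcp(105,0),v=100)
manip.dwell(0.2);print(F())
hit=manip.move_linear(tcp(105,-32),v=20,until_force=5)
s=manip.read_state();print(hit,F(),s['eef_pos'],s['clock'])
manip.move_linear(np.array(s['eef_pos'])+[0,0,4],v=60); print(F(),s['grip_width'])
```

```text
[-0.2 -0.5 -0.5]
True [-1.1 -0.8  4. ] [589.01407896  14.37856133  50.04350798] 18.6583
[ 0.9 -0.9  0.4] 0.5753975828471188
```

```bash
cat >> rack.py <<'E'
def at(x,z): p=tcp(x,0); p[2]=z; return p
def relx(): return (np.array(manip.read_state()['eef_pos'])-H)@xd+8
E
python3 - <<'E'
from rack import *
manip.move_linear(at(105,90),v=150); manip.move_linear(at(42,90),v=150); manip.dwell(0.1)
print('down',manip.move_linear(at(42,53.5),v=60,until_force=3.5),manip.read_state()['eef_pos'][2],F())
manip.dwell(0.1)
print('push',manip.move_linear(at(60,53.5),v=15,until_force=3),relx(),F(),manip.read_state()['clock'])
i=shot('scene')['img'][100:290,200:440,::-1]; cv2.imwrite('pics/s5.png',cv2.resize(i,None,fx=3.2,fy=3.1,interpolation=cv2.INTER_CUBIC))
E
```

```text
down False 53.60303502674027 [ 0.2 -0.1  0.7]
push True 55.26578987824869 [-0.8  1.1 -0.2] 21.725
```

View pics/s5.png

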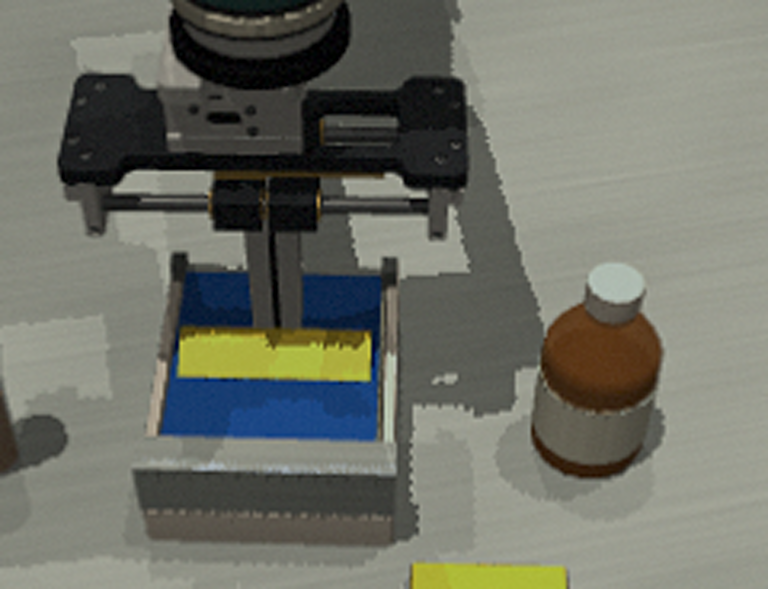

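The fingers stand behind the step, touching its pushing face (crop (275,330)), and contact came at 55 mm as predicted. Pushing it home.

```bash
cat >> rack.py <<'E'
def feats():
    i=cv2.cvtColor(shot('scene')['img'],cv2.COLOR_RGB2HSV)
    m=cv2.inRange(i[190:245,245:330],(22,120,80),(35,255,255)); y,x=np.nonzero(m)
    b=cv2.inRange(i[180:260,245:330],(105,120,50),(130,255,255)); yb,_=np.nonzero(b)
    g=shot('scene')['img'][225:290,262:308].astype(float).mean((1,2))
    d=np.diff(g); return 'yellow',y.mean()+190,y.max()+190,'blue',yb.max()+180,'lipedges',np.argsort(-abs(d))[:4]+225
E
python3 - <<'E'
from rack import *
print(feats())
for x in [60,64,68,70]:
    h=manip.move_linear(at(x,53.5),v=15,until_force=9); print(x,h,round(relx(),1),F())
    if h: break
print(feats(),manip.read_state()['clock'])
E
```

```text
('yellow', np.float64(213.729817007535), np.int64(222), 'blue', np.int64(241), 'lipedges', array([251, 252, 240, 241]))
60 False 58.9 [-3.3 -0.1 -2.1]
64 False 64.3 [-3.1 -0.7 -2.5]
68 False 68.5 [-2.8 -0.4 -1.6]
70 False 69.6 [-4.7 -1.7 -1.1]
('yellow', np.float64(220.14984059511158), np.int64(228), 'blue', np.int64(241), 'lipedges', array([228, 251, 252, 240])) 23.6
```

Run:
```python
from rack import *
for x in np.arange(70.5,74.6,0.5):
    h=manip.move_linear(at(x,53.5),v=8,until_force=4); manip.dwell(0.1); f=F(); print(x,h,round(relx(),2),f)
    if h or f[0]<-7: break
print(feats(),manip.read_state()['clock'])
```

```text
70.5 False 69.64 [-5.6 -0.7 -0.9]
71.0 False 69.71 [-6.2 -0.1 -0.9]
71.5 False 69.73 [-7.5 -0.8 -1.1]
('yellow', np.float64(220.41914893617022), np.int64(229), 'blue', np.int64(241), 'lipedges', array([228, 251, 252, 240])) 24.75
```

Run:
```python
from rack import *
for x in [72,72.5,73,73.5]:
    manip.move_linear(at(x,53.5),v=8); manip.dwell(0.15); f=F(); print(x,round(relx(),2),f)
    if f[0]<-11 : break
print(feats())
manip.move_linear(at(60,53.5),v=60); manip.move_linear(at(60,53.5)+[0,0,100],v=200)
manip.move_linear(at(-60,200),v=250); manip.dwell(0.2); print(feats(),manip.read_state()['clock'])
i=shot('scene')['img'][100:290,200:440,::-1]; cv2.imwrite('pics/s6.png',cv2.resize(i,None,fx=3.2,fy=3.1,interpolation=cv2.INTER_CUBIC))
c=shot('top','t6')
```

```text
72 69.72 [-8.8 -1.  -0.1]
72.5 69.77 [-10.1  -0.3   0.3]
73 69.8 [-10.9  -0.5   1.2]
73.5 69.78 [-12.3  -2.2   2.6]
('yellow', np.float64(220.444089456869), np.int64(229), 'blue', np.int64(241), 'lipedges', array([228, 251, 252, 240]))
('yellow', np.float64(220.12538540596094), np.int64(229), 'blue', np.int64(241), 'lipedges', array([251, 228, 252, 240])) 28.4417
```

View pics/s6.png

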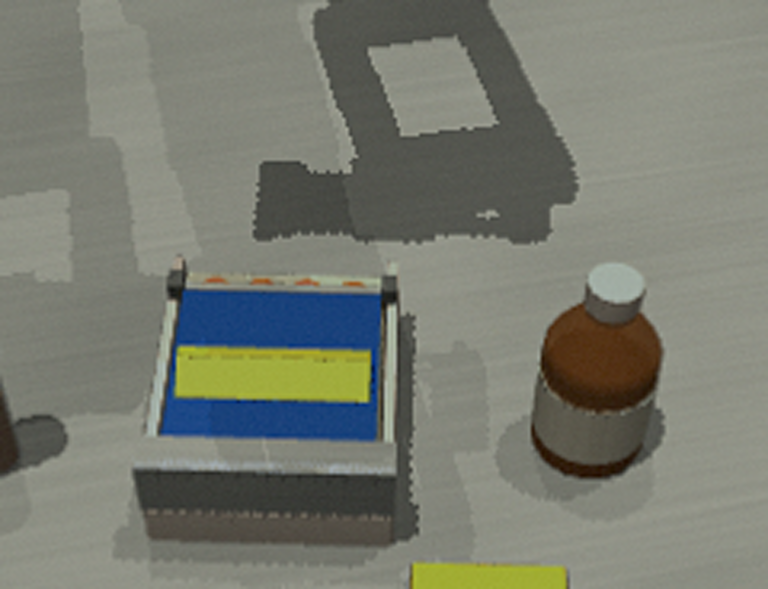

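The flap is flat and its edge runs under the lip: the lip overlaps the blue in front, at crop row 440. The rack has not moved. Push force rose to 12 N with no further travel, so it is at a stop. I'll check the travel numerically against the earlier pictures.

Run:
```python
from rack import *
c=shot('scene'); old=cv2.imread('pics/s4.png')[:,:,::-1]
def f(img,z,x0,x1):
    g=img[195:240,x0:x1].astype(float); s=(g[:,:,0]-g[:,:,2]).mean(1)/1.0
    lo,hi=s.min(),s.max(); h=(lo+hi)/2; k=[j for j in range(len(s)-1) if s[j]>h>=s[j+1]][-1]
    return 195+k+(s[k]-h)/(s[k]-s[k+1])
P=[]
for im in (old,c['img']):
    v=f(im,58,275,297); P.append(((plane(c,286,v,58)-H)@xd)); print(v,P[-1])
print('travel',P[1]-P[0],'near ramp end expected 80 -> 96')
def tc(i):
    i=cv2.cvtColor(i,cv2.COLOR_RGB2HSV)
    return [np.round(np.argwhere(cv2.inRange(i[a:b,q:w],lo,hi)).mean(0),1).tolist() for (a,b,q,w,lo,hi) in [(195,225,170,205,(3,150,80),(18,255,255)),(275,335,320,385,(22,120,80),(35,255,255)),(195,255,365,410,(3,100,30),(18,255,255))]]
print(tc(old),tc(c['img']))
```

```text
221.24182313749242 79.87946618776033
228.50337495781304 94.850434143214
travel 14.970967955453673 near ramp end expected 80 -> 96
[[14.9, 15.3], [30.2, 32.6], [24.8, 21.4]] [[14.5, 15.1], [30.1, 32.6], [24.8, 21.4]]
```

The travel is about 15 mm against a firm stop. There's time for one gentle re-press and re-push to be sure it's flat and home.

Run:
```python
from rack import *
manip.move_linear(at(116,110),v=300); manip.move_linear(at(116,56),v=150); manip.dwell(.1)
print(manip.move_linear(at(116,40),v=20,until_force=6),manip.read_state()['eef_pos'][2],F(),manip.read_state()['clock'])
manip.move_linear(at(116,85),v=200); manip.move_linear(at(60,85),v=200); manip.move_linear(at(60,53),v=120); manip.move_linear(at(68,53),v=40)
for x in [71,72.5,74]:
    manip.move_linear(at(x,53),v=15); manip.dwell(.1); print(x,round(relx(),2),F())
manip.move_linear(at(62,53),v=60); manip.move_linear(at(62,120),v=250)
manip.dwell(.1); print(feats(),F(),manip.read_state()['clock'])
```

```text
True 50.04779437464314 [-1.5 -0.4  3.8] 30.4917
71 69.69 [-5.  -0.2  3. ]
72.5 69.76 [-9.1 -0.4  5.5]
74 69.8 [-11.2  -0.5   7.8]
('yellow', np.float64(220.0386571719227), np.int64(229), 'blue', np.int64(241), 'lipedges', array([251, 228, 252, 240])) [-0.6  0.1  0.3] 34.1417
```

Pressing flat met the same height and pushing met the same firm stop, so the flap is flat and home. Handing in.

```bash
python3 -c "
from bench import manip
print(manip.finish_job())"
```

```text
the job is handed in; nothing more can be done
None
```

The job is handed in, verdict not shown: the flap lies flat and tucked under the lip against a firm stop (about 15 mm of slide measured in the images, against the 16 mm nominal), the rack and bystanders show no movement in the images, and an early pass that went just over the flap's edge left it unmoved.

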